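# Push a packed carton down the guide lane to its end stop

### The job

On the low packing deck, push the small taped carton lengthwise from in front of the guide lane down the lane, between the two low rails, until its leading end rests against the end stop, then draw the hand clear. Only slide it along the deck: do not pinch, lift or tip it. Neither the carton nor the robot may touch either rail on the way, the carton must meet the stop gently, and everything else stays where it is.

Things in the scene. Friction and masses are not known exactly. Their poses are not given: they have to be found in the camera images.
- carton: the smaller of the two brown taped cartons, closed, about 0.2 to 0.4 kg, loose in front of the lane's mouth, usually off its centre line and askew. Solid body 85 (x) x 115 (y) x 57 (z) mm; the printed cover looks up to 2 mm bigger on each side. Origin at the centre of its underside; its long side is y. It slides flat on the deck.
- deck: fixed low packing deck standing on the bench, closed box 420 (x) x 705 (y) mm, its flat grey top 125 mm above the bench (z = 0.125 m); origin under its centre. The lane and the cartons stand on it. A shelf hangs over its back part, from x = 0.70 m on, underside at about z = 0.33 m.
- lane: fixed guide lane on the bare deck top, no floor plate. Origin on the deck midway between and midway along the rails. x points across it to the far rail, y back out of the mouth: a carton goes in along -y. Clear width 115 mm (x -57.5 to 57.5); rails from y = -110 to 110 mm. Feet outside the rails, to 92 mm from the centre line, up to 6 mm high.
- rail_far: bare aluminium guide rail on the lane's +x side (farther from the robot), 12 wide x 220 long x 22 mm high, origin under its centre, at lane x = +63.5 mm; not to be touched
- rail_near: the same rail on the lane's -x side (nearer the robot), at lane x = -63.5 mm; not to be touched
- end_stop: upright steel plate closing the lane's far end, 139 wide x 10 thick x 45 mm high, fixed; origin on the deck at the middle of its face toward the mouth, axes as the lane's
- lane_end (a point): point on the deck at the middle of the end stop's face toward the mouth (lane y = -110 mm), axes as the lane's. With the carton home its origin lies 57.5 mm from here along the lane's +y.
- lane_mouth (a point): point on the deck in the middle of the lane's open mouth (lane y = +110 mm), axes as the lane's
- big_carton: bystander: the larger taped carton, 113 x 165 x 68 mm, on the deck beside the far rail; origin under its centre
- label_roll: bystander: small white label roll standing on end, 72 mm across, 52 mm high, on the deck beside the far rail near the mouth; origin under its centre
- marker: bystander: black and white marker pen, 138 mm long (y), 17 mm thick, lying crosswise on the deck behind the end stop; origin under its centre
- terminal: bystander: black handheld terminal lying face up, 149 x 72 x 23 mm, on the bench right of the deck; origin under its centre
- mug: bystander: dark mug, 88 x 126 x 106 mm, on the bench left of the deck; origin under it
- flask: bystander: tall teal drinking flask, 72 mm across, 250 mm high, on the bench right of the deck; origin under its centre

How it is judged:
By the outcome, as a careful person would: the job done as asked, in the order asked, and still so for the second after the job is handed in, with the robot touching nothing.
It also fails if it takes over 51 s, if anything falls off the work surface, if the arm or the gripper's body presses on something with over 40 N, if the wrist force passes 120 N, or if a joint passes its speed limit or range.

### The arm

A 7-joint arm with a two-finger parallel gripper is mounted at the origin on a cart in front of the work surface, level with it; the furniture and walls round the work are solid. World frame = base frame: x ahead of the robot, y to its left, z up, the work surface at z = 0. Lengths are in m, angles in rad, forces in N, time in s.
With the tool pointing down it reaches from about 0.425 to 0.925 m from the base axis. Payload 6.8 kg.
Tool frame: the origin (TCP) lies midway between the tips of the shut fingers; the grasp point (between the pads) lies r.grip_point_offset behind it (r.grip_point_offset is the distance from the TCP to the grasp point, in m); z points along the fingers, y is the line along which they close (so a half turn about z gives the same grasp; the last joint's range is limited). The gripper opens to 85 mm and grips with 20 to 120 N. Pads are 22 mm wide; open, the fingers measure 114 mm over their backs; the gripper's body (76 mm by 85 mm) begins 54 mm behind the grasp point. The pads swing forward as they close: fully open they stand 13 mm farther back than shut.
Start: joints at [-1.401, 0.477, 0.022, 1.555, -0.011, 1.109, -0.083], TCP at [0.185, 0.649, 0.231] pointing down, gripper open.
Joint ranges: [-2.96, 2.96], [-0.34, 2.1], [-1.41, 1.46], [0.24, 2.44], [-1.37, 4.51], [0.17, 1.92], [-2.96, 2.96]. Speed limits (rad/s): [2.39, 2.39, 3.14, 3.14, 3.14, 3.14, 3.14].

### API

Orientations are given as a rotation vector (axis times angle).
In Python, from bench import r gives the robot as it stands. The module is installed in compiled form; this text tells all that it offers.
- The arm moves only by the shell command python3 -m crank 'ROWS' [FORCE]. ROWS is JSON, a list of rows, each a list of 5 numbers: the shift along the world's x, y, z in units of 200 mm (1.0 is 200 mm), then the turn about the world's z in units of 45 degrees (1.0 is 45 degrees), then the opening, from -1 (shut) to 1 (fully open). In form: [[dx, dy, dz, turn, jaw], ...]. A call has 1 to 8 rows; each row shifts and turns the commanded pose from where the row before left it; what a row does not reach is not made up. A row lasts 1/12 s, in which the tool goes at most 41.7 mm and 7.16 degrees, less where a joint would pass 70% of its speed; a pose out of reach is approached as far as the arm can. A call with a number of a shift or a turn outside -1 to 1 is refused whole. A call with a gripper value outside its range is refused whole. The fingers move at their own pace and stop on an object; FORCE is the grip in N (left out, the last holds). Time passes only in rows, so rows that do not move let the fingers close. It gives the time, the measured TCP pose, the force, the opening and the grip force at its end, in the units of the state.
- r.get_obs(): the state, without advancing time (a new reading comes with each control period).
- r.grab_frame(name): name is "scene" or "top" or "wrist"; returns the picture (480x640x3 uint8, blue, green, red); there is no depth.
- r.camera_model(name): a dict with "fx", "fy", "cx", "cy" (pixels), "R" (3x3) and "t" (3): a world point X has camera coordinates R X + t. Camera axes: x right, y down, z forward; pixel columns grow to the right and rows downward; lengths in m; the calibration is good to about 2 mm. A picture is of the moment at which its call begins: read the wrist's pose just before it. camera_model takes no time and is no camera call; for the wrist camera it gives the pose at the moment of the call.
- r.hand_in(): hands the job in; it is judged then, once.
The state is a dict: "clock": time; "joints": joint angles; "qvel": joint speeds; "tau": joint torques, N m; "tcp_pos": TCP position; "orientation": TCP orientation; "contact_force": force on the tool from outside, world axes, zero at the start; "moment": the same for the moment, N m; "grip_width": finger opening in m; "gripper_force": force on a finger pad.
Only numpy, scipy, OpenCV 4.12 (cv2) and the standard library are available. Lean on these libraries where they do the work, as an engineer would, in place of code of your own. Each camera call takes 0.05 s, during which the arm holds its last target. There are 200 camera calls.

## Working session

There is one attempt and no reset: what is moved stays moved. The work goes in short steps, Python scripts to look and compute and a shell command to move; the robot and the scene stay as the last step left them, time stands still between calls to the robot, and variables do not carry over. Pictures are saved under pics/ and viewed, at most 10 in all, crops included, and the job is handed in when it is done.

```bash
mkdir -p pics
python3 - <<'E'
from bench import r
import cv2,numpy as np
print(r.get_obs(), r.grip_point_offset)
for n in("scene","top"):
    f=r.grab_frame(n); cv2.imwrite(f"pics/{n}0.png",f)
    c=r.camera_model(n); print(n,c, -c["R"].T@c["t"])
E
```

```text
{'clock': 0.0, 'joints': array([-1.40109561,  0.47781414,  0.02237445,  1.55645023, -0.01152938,
        1.10926814, -0.08309477]), 'qvel': array([-0.00046236, -0.00175312, -0.00057312, -0.00160941,  0.00209687,
       -0.00098953, -0.0004826 ]), 'tau': array([ 2.29228517e-04, -5.96456087e+01,  1.60744652e+00, -2.81204742e+01,
        1.23697377e-02,  9.48821398e-03,  2.45704325e-05]), 'tcp_pos': array([0.18497935, 0.64855359, 0.23031747]), 'orientation': array([-4.34975431e-01, -3.11120496e+00,  2.83824709e-03]), 'contact_force': array([-0.19075316, -0.08359844, -0.27968613]), 'moment': array([-0.01073844, -0.02162573, -0.04493779]), 'gripper_force': 0.0, 'grip_width': 0.0858485656833525} 0.0187
scene {'fx': 578.8216357367912, 'fy': 578.8216357367912, 'cx': 318.1694491211866, 'cy': 234.84232430724853, 'R': array([[-0.70945442, -0.70460279, -0.01446842],
       [-0.45613127,  0.47472835, -0.75271327],
       [ 0.53723243, -0.52741626, -0.65818949]]), 't': array([0.42221046, 0.30444667, 1.63941591])} [-0.44234067  1.01761581  1.31431608]
top {'fx': 459.9273620667533, 'fy': 459.9273620667533, 'cx': 324.79163810816016, 'cy': 243.43017552173723, 'R': array([[ 0.01244952, -0.99953535,  0.02782242],
       [-0.98981719, -0.01626473, -0.14141209],
       [ 0.14179891, -0.0257786 , -0.98955977]]), 't': array([0.02432841, 0.54544298, 1.20120796])} [0.36925599 0.06415404 1.26512243]
```

View pics/scene0.png

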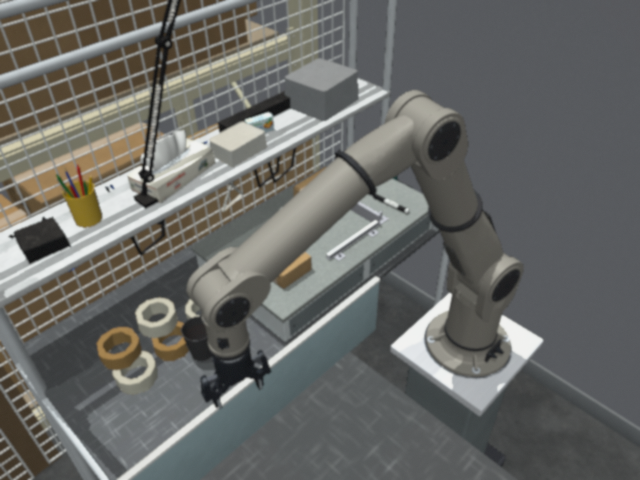

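View pics/top0.png

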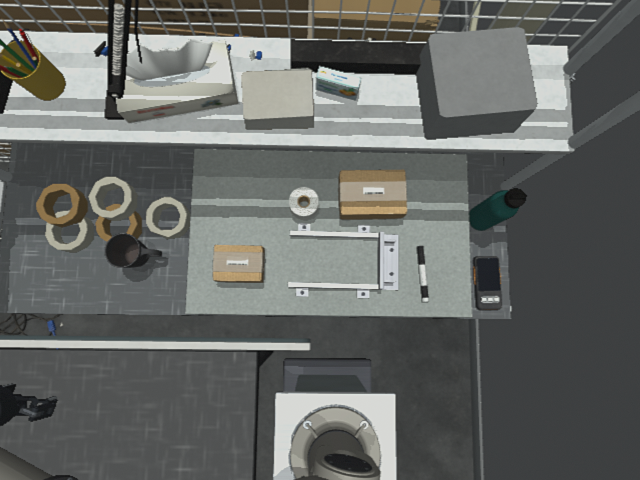

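The top view shows the carton at about (238,263), the lane mouth at column 290 with rails at rows 234 and 287, and the stop at column 381. A partition (top edge near row 345) stands between the hand and the deck. Next I measure the carton, the rails and the partition height.

```bash
cat > h.py <<'E'
import numpy as np,cv2
def ray(c,uv,z):
    uv=np.atleast_2d(np.float64(uv)); d=np.c_[(uv[:,0]-c["cx"])/c["fx"],(uv[:,1]-c["cy"])/c["fy"],np.ones(len(uv))]@c["R"]
    o=-c["R"].T@c["t"]; return o+d*((z-o[2])/d[:,2])[:,None]
def proj(c,X):
    q=c["R"]@np.array(X)+c["t"]; return q[0]/q[2]*c["fx"]+c["cx"],q[1]/q[2]*c["fy"]+c["cy"]
def tri(c1,p1,c2,p2):
    P=[np.diag([1,1,1])@np.array([[c["fx"],0,c["cx"]],[0,c["fy"],c["cy"]],[0,0,1]])@np.c_[c["R"],c["t"]] for c in(c1,c2)]
    X=cv2.triangulatePoints(P[0],P[1],np.float64(p1).reshape(2,1),np.float64(p2).reshape(2,1)); return (X[:3]/X[3]).ravel()
E
python3 - <<'E'
from bench import r
from h import *
f=cv2.imread("pics/top0.png"); c=r.camera_model("top"); s=r.camera_model("scene")
hsv=cv2.cvtColor(f,cv2.COLOR_BGR2HSV)
m=cv2.inRange(hsv,(5,60,60),(25,255,255)); m[:, :195]=0; m[:225]=0;m[320:]=0;m[:,290:]=0
m=cv2.morphologyEx(m,cv2.MORPH_CLOSE,np.ones((9,9)))
k=max(cv2.findContours(m,0,1)[0],key=cv2.contourArea)
b=cv2.boxPoints(cv2.minAreaRect(k)); print("box px",b); w=ray(c,b,.182); print("carton top",w.round(4), [np.linalg.norm(w[i]-w[i-1]).round(4) for i in range(4)], w.mean(0))
m=cv2.inRange(hsv,(0,0,190),(180,40,255)); m[:222]=0;m[302:]=0;m[:,:283]=0;m[:,403:]=0
for y in (228,231,234,237,240): pass
# rails : bright rows per column
for lo,hi in((226,242),(280,295)):
    pts=[]
    for u in range(298,374):
        v=np.where(m[lo:hi,u])[0]
        if len(v): pts.append((u,lo+v.mean(),len(v)))
    pts=np.array(pts); w=ray(c,pts[:,:2],.147); p=np.polyfit(w[:,1],w[:,0],1); print(lo,len(pts),np.median(pts[:,2]),"x=%.4f*y+%.4f"%tuple(p), np.std(w[:,0]-np.polyval(p,w[:,1])),"at y",w[:,1].min(),w[:,1].max())
print("partition end: ",tri(c,(309,346),s,(380,284)))
big=np.vstack([cv2.resize(f[215:310,180:410],None,fx=3.4,fy=3.4,interpolation=cv2.INTER_CUBIC)])
cv2.imwrite("pics/crop0.png",big)
E
```

```text
box px [[212.80681 280.88715]
 [213.02315 270.9353 ]
 [262.19556 272.00427]
 [261.97925 281.95612]]
carton top [[0.4318 0.2966 0.182 ]
 [0.455  0.2972 0.182 ]
 [0.4542 0.1822 0.182 ]
 [0.4309 0.182  0.182 ]] [np.float64(0.1146), np.float64(0.0233), np.float64(0.1149), np.float64(0.0233)] [0.44297236 0.23948956 0.182     ]
226 76 5.0 x=0.0064*y+0.5565 0.003003615026867329 at y -0.0838437292544242 0.10144684013863908
280 76 5.0 x=0.0033*y+0.4256 0.0035019822354129485 at y -0.08353653387630848 0.0984679074356565
partition end:  [0.27505767 0.06726259 0.08918877]
```

View pics/crop0.png

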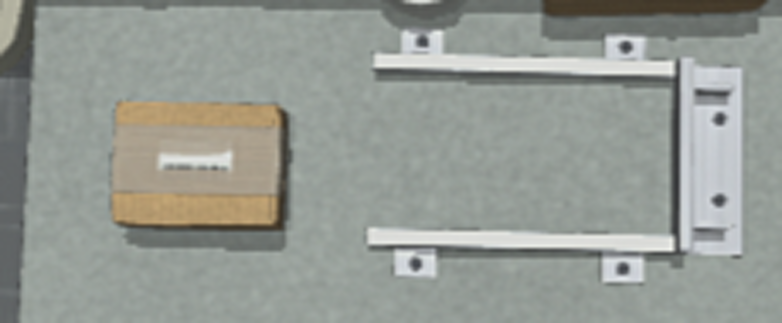

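The crop shows the carton's top face spanning about (115,101)–(280,227) in crop pixels. The rail tops run from (373,62) to (675,68) and from (368,237) to (675,243). The carton lies about 12 mm toward the near rail, and the first carton mask missed its tape. I'll refine both.

```bash
cat > meas.py <<'E'
from h import *
def line(w,a): # fit coordinate 1-a as function of a, robust
    p=np.polyfit(w[:,a],w[:,1-a],1)
    for _ in range(3):
        e=abs(w[:,1-a]-np.polyval(p,w[:,a])); w=w[e<=max(2*np.median(e),.0008)]; p=np.polyfit(w[:,a],w[:,1-a],1)
    return p,len(w),e.max()
def edge(prof): # strongest-gradient subpixel
    g=abs(np.gradient(prof)); i=int(g.argmax()); i0=max(i-2,0); ww=g[i0:i+3]; return (np.arange(i0,i0+len(ww))*ww).sum()/ww.sum()
def carton(f,c,u0,u1,v0,v1,z=.182):
    "edges of the top face in box of pixels: saturation mask incl. tape"
    lab=cv2.GaussianBlur(cv2.cvtColor(f,cv2.COLOR_BGR2LAB),(3,3),0).astype(float); a=lab[...,1]+lab[...,2]
    sub=a[v0:v1,u0:u1]; th=np.median(a[v0:v1,u0:u0+3])+7
    m=np.zeros(f.shape[:2],np.uint8); m[v0:v1,u0:u1]=(sub>th)*255
    m=cv2.morphologyEx(m,cv2.MORPH_CLOSE,np.ones((15,15))); m=cv2.morphologyEx(m,cv2.MORPH_OPEN,np.ones((9,9)))
    k=max(cv2.findContours(m,0,1)[0],key=cv2.contourArea); return k,m
E
python3 - <<'E'
from bench import r
from meas import *
f=cv2.imread("pics/top0.png"); c=r.camera_model("top")
k,m=carton(f,c,198,285,225,315)
b=cv2.boxPoints(cv2.minAreaRect(k)); print("box",b.round(1).tolist()); w=ray(c,b,.182); print(w.round(4).tolist(),[np.linalg.norm(w[i]-w[i-1]).round(4) for i in range(4)],w.mean(0).round(4))
q=k[:,0,:].astype(float); x0,y0,W,H=cv2.boundingRect(k); print(x0,y0,W,H)
for n,s,a in(("far",(q[:,1]<y0+6)&(q[:,0]>x0+6)&(q[:,0]<x0+W-6),1),("near",(q[:,1]>y0+H-6)&(q[:,0]>x0+6)&(q[:,0]<x0+W-6),1),("left",(q[:,0]<x0+5)&(q[:,1]>y0+6)&(q[:,1]<y0+H-6),0)):
    print(n,line(ray(c,q[s],.182),a))
g=cv2.cvtColor(f,cv2.COLOR_BGR2GRAY).astype(float)
for n,v0 in(("far rail",233.8),("near rail",285.6)):
    pts=[]
    for u in range(292,376):
        v=v0+.02*(u-294); rows=np.arange(int(v)-4,int(v)+6); wt=np.clip(g[rows,u]-185,0,None)
        if wt.sum()>0 and (wt>0).sum()<=7: pts.append((u,(rows*wt).sum()/wt.sum()))
    w=ray(c,pts,.147); print(n,line(w,1),w[:,1].min(),w[:,1].max())
print("mouth/stop pts",ray(c,[(289.7,233.3),(288.2,284.7),(379,234),(379,288),(383.5,262)],.147).round(4).tolist())
print("deck front/left edge",ray(c,[(187,312),(330,316),(192,160)],.125).round(3).tolist())
for n,z in(("mug",.106),): print(ray(c,[(127,250)],z))
print(r.get_obs()["clock"])
E
```

```text
box [[213.0, 244.0], [262.0, 244.0], [262.0, 282.0], [213.0, 282.0]]
[[0.5188, 0.3002, 0.182], [0.5207, 0.1848, 0.182], [0.4308, 0.1819, 0.182], [0.4292, 0.296, 0.182]] [np.float64(0.0897), np.float64(0.1154), np.float64(0.0899), np.float64(0.1141)] [0.4748 0.2407 0.182 ]
213 244 50 39
far (array([0.01713297, 0.51388787]), 34, np.float64(0.0011863144274862902))
near (array([0.02434229, 0.4254698 ]), 28, np.float64(0.0008475449278186331))
left (array([0.04664509, 0.27598534]), 20, np.float64(5.551115123125783e-17))
far rail (array([0.00960157, 0.55473996]), 67, np.float64(0.0008109292646047983)) -0.08880206520755828 0.11605818325537498
near rail (array([0.01272388, 0.42742055]), 60, np.float64(0.0006819823058819563)) -0.08841378548634844 0.11319651498645417
mouth/stop pts [[0.5532, 0.1217, 0.147], [0.4271, 0.1224, 0.147], [0.5552, -0.0987, 0.147], [0.4222, -0.0982, 0.147], [0.4859, -0.1095, 0.147]]
deck front/left edge [[0.359, 0.368, 0.125], [0.353, 0.019, 0.125], [0.742, 0.376, 0.125]]
[[0.51052282 0.53059941 0.106     ]]
0.1
```

```bash
python3 -m crank '[[0.02,-0.08,0.02,0.024,0.3],[0.07,-0.15,0.02,0.024,0.3],[0.07,-0.15,0.02,0.024,0.3],[0.07,-0.15,0.02,0.024,0.3],[0.07,-0.15,0.02,0.024,0.3],[0.07,-0.15,0.02,0.024,0.3],[0.07,-0.15,0.02,0.024,0.3],[0.07,-0.15,0.02,0.024,0.3]]'
```

```text
clock: 0.77
tcp_pos: [0.2875, 0.4213, 0.2632]
orientation: [-0.198, -3.135, 0.001]
contact_force: [0.1, 0.2, 0.5]
grip_width: 0.0555
gripper_force: 0.0
```

```bash
python3 -m crank '[[0.09,-0.15,0,0.024,0.3],[0.09,-0.15,0,0.024,0.3],[0.09,-0.15,0,0.024,0.3],[0.09,-0.15,0,0.024,0.3],[0.07,-0.15,0,0.024,0.3],[0.05,-0.1,0,0.024,0.3],[0,0,0,0.05,0.3],[0,0,0,0,0.3]]'
```

```text
clock: 1.43
tcp_pos: [0.3836, 0.2515, 0.2632]
orientation: [0.037, -3.141, 0.0]
contact_force: [-0.3, 0.7, 0.4]
grip_width: 0.0558
gripper_force: 0.0
```

```bash
python3 -m crank '[[0,-0.03,-0.1,-0.022,0.3],[0,-0.0275,-0.13,-0.022,0.3],[0,0,-0.13,0,0.3],[0,0,-0.12,0,0.3],[0,0,-0.08,0,0.3],[0,0,-0.055,0,0.3],[0,0,0,0,0.3],[0,0,0,0,0.3]]'
python3 - <<'E'
from bench import r
from h import *
o=r.get_obs(); c=r.camera_model("top"); print(proj(c,o["tcp_pos"]),o["orientation"])
f=r.grab_frame("top"); w=r.grab_frame("wrist")
a=cv2.resize(f[205:325,190:310],(480,480),interpolation=cv2.INTER_CUBIC)
cv2.imwrite("pics/side1.png",np.hstack([a,cv2.resize(w,None,fx=.48,fy=.48)[:480] if 0 else cv2.copyMakeBorder(cv2.resize(w,(310,232)),0,248,0,0,0)]))
E
```

```text
clock: 2.1
tcp_pos: [0.3825, 0.2421, 0.14]
orientation: [-0.013, -3.14, 0.001]
contact_force: [-0.7, -0.3, 0.3]
grip_width: 0.0557
gripper_force: 0.0
(np.float64(238.23146625568916), np.float64(302.70292104924204)) [-1.34654927e-02 -3.14033342e+00  1.37793901e-03]
```

View pics/side1.png

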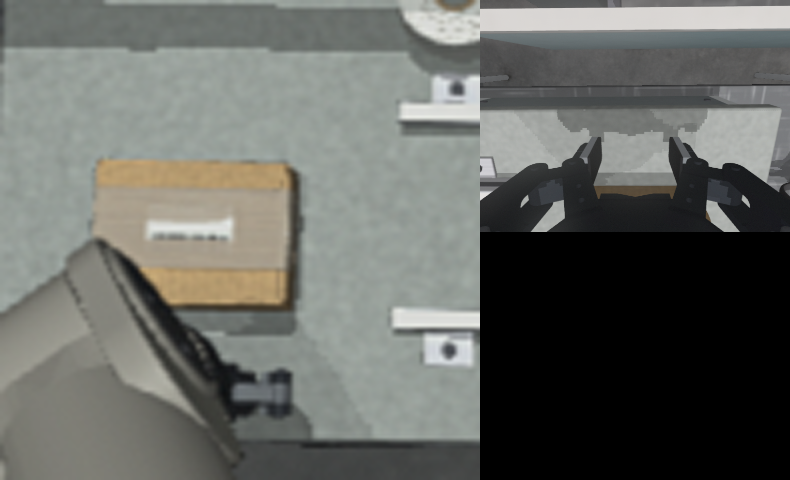

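The fingers straddle the carton's middle on its near side, about (265,390) in the crop, with clear deck in between. I'll approach and push sideways slowly.

```bash
python3 -m crank '[[0.04,0,0,0,0.3],[0.06,0,0,0,0.3],[0.04,0,0,0,0.3],[0.02,0,0,0,0.3],[0.01,0,0,0,0.3],[0.01,0,0,0,0.3],[0.01,0,0,0,0.3],[0.01,0,0,0,0.3]]'; python3 -m crank '[[0.01,0,0,0,0.3],[0.01,0,0,0,0.3],[0.01,0,0,0,0.3],[0.01,0,0,0,0.3],[0.01,0,0,0,0.3]]'
```

```text
clock: 2.87
tcp_pos: [0.423, 0.2416, 0.1402]
orientation: [-0.014, -3.141, 0.0]
contact_force: [-1.0, 0.3, 0.9]
grip_width: 0.0561
gripper_force: 0.7
clock: 3.28
tcp_pos: [0.4331, 0.2416, 0.1402]
orientation: [-0.014, -3.141, 0.0]
contact_force: [-1.6, -0.1, -0.5]
grip_width: 0.0555
gripper_force: 0.8
```

```bash
cat > far.py <<'E'
from bench import r
from meas import *
import sys
f=r.grab_frame("top"); c=r.camera_model("top"); cv2.imwrite("pics/t_%s.png"%sys.argv[1],f)
y0,y1=float(sys.argv[2]),float(sys.argv[3])   # y range of carton to sample
lab=cv2.cvtColor(f,cv2.COLOR_BGR2LAB).astype(float); a=lab[...,1]+lab[...,2]
for n,xg in(("far",float(sys.argv[4])+.0435),("near",float(sys.argv[4])-.0435)):
    w=[]
    for y in np.linspace(y0,y1,40):
        xs=np.linspace(xg-.02,xg+.02,81); uv=np.float32([proj(c,(x,y,.182)) for x in xs])
        p=cv2.remap(a.astype(np.float32),uv[None,:,0],uv[None,:,1],cv2.INTER_LINEAR)[0]
        p=cv2.GaussianBlur(p[None],(9,1),0)[0]; g=abs(np.gradient(p)); i=g[3:-3].argmax()+3; w.append((xs[i],y,g[i]))
    w=np.array(w); p,k,e=line(w,1); print(n,"slope %.4f x at mid %.4f n%d e%.4f"%(p[0],np.polyval(p,(y0+y1)/2),k,e))
E
python3 far.py a 0.2 0.28 0.485
```

```text
far slope -0.0031 x at mid 0.5281 n35 e0.0007
near slope 0.0120 x at mid 0.4507 n32 e0.0123
```

```bash
python3 -m crank '[[0.01,0,0,0,0.3],[0.01,0,0,0,0.3],[0.01,0,0,0,0.3],[0.01,0,0,0,0.3],[0,0,0,0,0.3]]'; python3 far.py b 0.2 0.28 0.492;  python3 -m crank '[[-0.02,0,0,0,0.3],[-0.06,0,0,0,0.3],[-0.08,0,0,0,0.3],[-0.06,0.02,0,0,0.3],[-0.04,0.1,0.02,0,0.3],[0,0.2,0.1,-0.1,0.3],[0,0.2,0.18,-0.15,0.3],[0,0.2,0.18,-0.15,0.3]]'; python3 far.py c 0.2 0.28 0.492
```

```text
clock: 3.75
tcp_pos: [0.4418, 0.2416, 0.1404]
orientation: [0.015, 3.141, 0.0]
contact_force: [-0.2, -0.5, 0.4]
grip_width: 0.0554
gripper_force: 0.1
far slope 0.0331 x at mid 0.5370 n32 e0.0007
near slope -0.0988 x at mid 0.4563 n33 e0.0114
clock: 4.47
tcp_pos: [0.3873, 0.3656, 0.2194]
orientation: [-0.514, -3.098, 0.002]
contact_force: [0.9, 0.7, -0.5]
grip_width: 0.0553
gripper_force: 0.0
far slope 0.0190 x at mid 0.5366 n35 e0.0006
near slope -0.0179 x at mid 0.4519 n40 e0.0003
```

```bash
python3 -m crank '[[0.06,0,0,-0.15,0.3],[0.07,0,0,-0.15,0.3],[0.07,0,0,-0.15,0.3],[0.07,0,0,-0.15,0.3],[0.07,0,0,-0.15,0.3],[0.07,0,0,-0.15,0.3],[0.07,0,0,-0.15,0.3],[0.05,0,0,-0.15,0.3]]';python3 -m crank '[[0,0,0,-0.15,0.3],[0,0,0,-0.15,0.3],[0,0,0,-0.05,0.3],[0,0,0,0,0.3]]'
python3 - <<'E'
from bench import r
import numpy as np
from scipy.spatial.transform import Rotation as R
o=r.get_obs(); print(o["tcp_pos"],R.from_rotvec(o["orientation"]).as_matrix()[:,1],o["joints"].round(2))
E
python3 far.py d 0.2 0.28 0.494
```

```text
clock: 5.18
tcp_pos: [0.4953, 0.3645, 0.2186]
orientation: [1.865, 2.528, 0.0]
contact_force: [0.1, 0.3, 0.2]
grip_width: 0.055
gripper_force: 0.0
clock: 5.52
tcp_pos: [0.4941, 0.3648, 0.2183]
orientation: [-2.188, -2.254, 0.001]
contact_force: [-0.8, -0.4, -0.7]
grip_width: 0.0554
gripper_force: 0.0
[0.49410477 0.36480772 0.21833665] [ 9.99562418e-01  2.95745880e-02 -5.61813758e-04] [-1.11  0.42  0.49  1.75 -0.23  1.03 -0.5 ]
far slope 0.0187 x at mid 0.5366 n34 e0.0008
near slope -0.0187 x at mid 0.4519 n40 e0.0007
```

```bash
python3 -m crank '[[0,0,-0.08,-0.03,0.3],[0,0,-0.11,-0.022,0.3],[0,0,-0.09,0,0.3],[0,0,-0.05,0,0.3],[0,0,0,0,0.3],[0,0,0,0,0.3]]'
python3 - <<'E'
from bench import r
import numpy as np
from h import *
from scipy.spatial.transform import Rotation as R
o=r.get_obs(); print(o["tcp_pos"],R.from_rotvec(o["orientation"]).as_matrix()[:,1])
f=r.grab_frame("top"); w=r.grab_frame("wrist")
a=cv2.resize(f[205:325,190:400],(490,280),interpolation=cv2.INTER_CUBIC)
cv2.imwrite("pics/behind.png",np.hstack([a,cv2.resize(w,(310,280))]))
E
```

```text
clock: 6.07
tcp_pos: [0.4949, 0.3647, 0.1528]
orientation: [-2.232, -2.21, 0.001]
contact_force: [0.1, -0.1, 0.6]
grip_width: 0.0554
gripper_force: 0.0
[0.4949409  0.36474925 0.15275197] [ 9.99951613e-01 -9.83035938e-03 -3.67093243e-04]
```

View pics/behind.png

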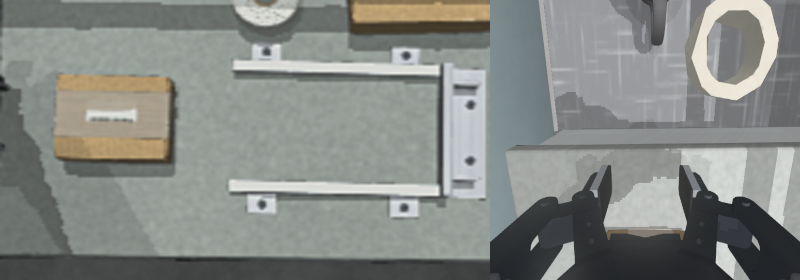

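The carton (57–170, 74–160 in the crop) is now in line with the lane. The hand is behind it at the left edge, with deck clear in between. Next I approach and push to just before the mouth.

```bash
python3 -m crank '[[0,-0.06,0,0,0.3],[-0.001,-0.08,0,0,0.3],[-0.001,-0.06,0,0,0.3],[0,-0.04,0,0,0.3],[0,-0.02,0,0,0.3],[0,-0.02,0,0,0.3],[0,-0.02,0,0,0.3],[0,-0.02,0,0,0.3]]';python3 -m crank '[[-0.001,-0.03,0,0,0.3],[0,-0.03,0,0,0.3],[0,-0.03,0,0,0.3],[-0.001,-0.03,0,0,0.3],[0,-0.03,0,0,0.3],[0,-0.03,0,0,0.3],[0,-0.03,0,0,0.3],[0,0,0,0,0.3]]'; python3 far.py e 0.155 0.21 0.493
```

```text
clock: 6.83
tcp_pos: [0.4949, 0.3018, 0.1531]
orientation: [-2.232, -2.21, -0.003]
contact_force: [0.8, 3.0, 2.1]
grip_width: 0.0558
gripper_force: 1.4
clock: 7.5
tcp_pos: [0.4943, 0.2566, 0.1525]
orientation: [2.235, 2.207, -0.002]
contact_force: [0.1, 0.2, 0.2]
grip_width: 0.0555
gripper_force: 0.0
far slope -0.0124 x at mid 0.5362 n35 e0.0005
near slope -0.0280 x at mid 0.4503 n40 e0.0005
```

```bash
python3 -c "
import cv2
f=cv2.imread('pics/t_e.png'); cv2.imwrite('pics/e.png',cv2.resize(f[215:310,220:405],None,fx=4.2,fy=4.2,interpolation=cv2.INTER_CUBIC))"
```

```text
(no output)
```

View pics/e.png

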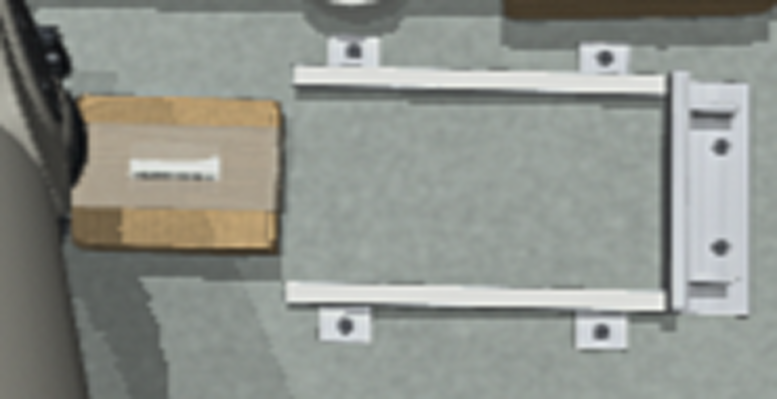

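The carton is in front of the mouth (leading end at column 280, rails starting at 290), centred and parallel to the rails. I'll push into the lane.

```bash
python3 -m crank '[[0,-0.02,0,0,0.3],[-0.001,-0.03,0,0,0.3],[0,-0.04,0,0,0.3],[-0.001,-0.04,0,0,0.3],[0,-0.04,0,0,0.3],[-0.001,-0.04,0,0,0.3],[0,-0.04,0,0,0.3],[-0.001,-0.03,0,0,0.3]]';python3 -m crank '[[0,-0.03,0,0,0.3],[-0.001,-0.04,0,0,0.3],[0,-0.04,0,0,0.3],[-0.001,-0.04,0,0,0.3],[0,-0.04,0,0,0.3],[-0.001,-0.04,0,0,0.3],[0,-0.03,0,0,0.3],[-0.001,-0.02,0,0,0.3]]'; python3 far.py f 0.025 0.11 0.492
```

```text
clock: 8.22
tcp_pos: [0.4935, 0.2015, 0.1527]
orientation: [2.234, 2.208, -0.0]
contact_force: [0.9, 1.6, -1.8]
grip_width: 0.0558
gripper_force: 0.7
clock: 8.88
tcp_pos: [0.4927, 0.1457, 0.1527]
orientation: [2.234, 2.208, -0.0]
contact_force: [-0.2, 1.1, -0.1]
grip_width: 0.0557
gripper_force: 0.8
far slope 0.0246 x at mid 0.5347 n35 e0.0006
near slope -0.0140 x at mid 0.4498 n36 e0.0003
```

```bash
python3 -m crank '[[0,-0.03,0,0,0.3],[-0.001,-0.04,0,0,0.3],[0,-0.04,0,0,0.3],[-0.001,-0.04,0,0,0.3],[0,-0.04,0,0,0.3],[-0.001,-0.04,0,0,0.3],[0,-0.04,0,0,0.3],[-0.001,-0.03,0,0,0.3]]';python3 -m crank '[[0,-0.03,0,0,0.3],[-0.001,-0.03,0,0,0.3],[0,-0.03,0,0,0.3],[-0.001,-0.03,0,0,0.3],[0,-0.02,0,0,0.3],[0,-0.02,0,0,0.3],[0,-0.01,0,0,0.3],[0,-0.01,0,0,0.3]]'; python3 far.py g -0.07 0.01 0.491
```

```text
clock: 9.6
tcp_pos: [0.4919, 0.0856, 0.1527]
orientation: [2.234, 2.208, -0.0]
contact_force: [0.2, 1.4, 0.2]
grip_width: 0.0558
gripper_force: 0.9
clock: 10.27
tcp_pos: [0.4915, 0.0507, 0.1527]
orientation: [-2.233, -2.209, -0.0]
contact_force: [0.3, 2.1, 1.6]
grip_width: 0.0556
gripper_force: 1.1
far slope 0.0469 x at mid 0.5340 n20 e0.0013
near slope -0.0000 x at mid 0.4490 n25 e0.0000
```

```bash
python3 -m crank '[[0,-0.015,0,0,0.3],[0,-0.015,0,0,0.3],[0,-0.015,0,0,0.3],[0,-0.01,0,0,0.3],[0,-0.01,0,0,0.3],[0,-0.01,0,0,0.3],[0,-0.005,0,0,0.3],[0,-0.005,0,0,0.3]]'; python3 -m crank '[[0,-0.004,0,0,0.3],[0,-0.004,0,0,0.3],[0,-0.004,0,0,0.3],[0,-0.004,0,0,0.3]]'
```

```text
clock: 10.98
tcp_pos: [0.4915, 0.0337, 0.1527]
orientation: [-2.233, -2.209, -0.0]
contact_force: [-0.4, 2.4, 1.3]
grip_width: 0.0559
gripper_force: 1.1
clock: 11.32
tcp_pos: [0.4916, 0.0315, 0.1527]
orientation: [-2.233, -2.209, -0.001]
contact_force: [0.1, 7.5, 1.0]
grip_width: 0.0554
gripper_force: 3.5
```

```bash
python3 -m crank '[[0,-0.002,0,0,0.3],[0,0,0,0,0.3]]'; python3 far.py h -0.07 0.01 0.491; python3 -c "
import cv2
f=cv2.imread('pics/t_h.png'); cv2.imwrite('pics/h.png',cv2.resize(f[215:310,270:405],None,fx=5.5,fy=5.5,interpolation=cv2.INTER_CUBIC))"
```

```text
clock: 11.48
tcp_pos: [0.4916, 0.0315, 0.1527]
orientation: [-2.232, -2.209, -0.002]
contact_force: [-0.0, 6.1, 0.5]
grip_width: 0.0556
gripper_force: 3.0
far slope 0.0522 x at mid 0.5345 n17 e0.0104
near slope -0.0152 x at mid 0.4490 n14 e0.0020
```

View pics/h.png

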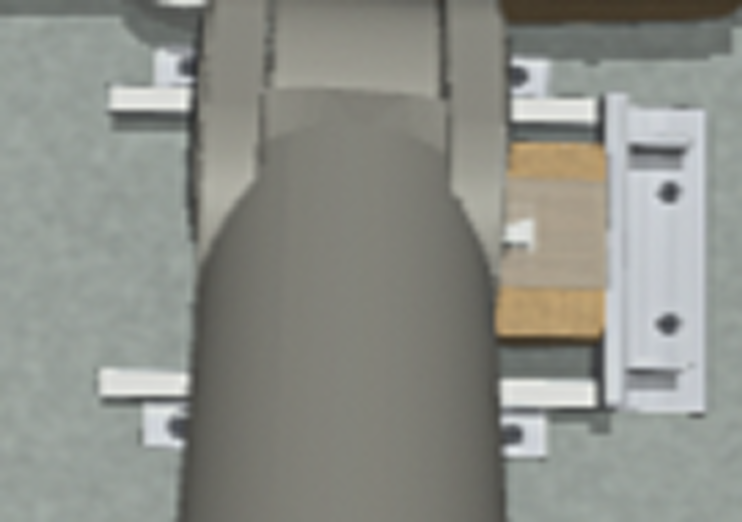

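The carton's leading end sits flush against the stop at column 605, with a clear gap to both rails. A tiny nudge will confirm it is seated.

```bash
python3 -m crank '[[0,-0.002,0,0,0.3],[0,-0.002,0,0,0.3],[0,0,0,0,0.3]]'
```

```text
clock: 11.78
tcp_pos: [0.4916, 0.0315, 0.1527]
orientation: [-2.231, -2.209, -0.003]
contact_force: [-0.2, 7.9, -0.1]
grip_width: 0.0554
gripper_force: 4.1
```

Position has stalled while the force rises, so it is seated. I'll draw back straight along the lane, then up and clear.

```bash
python3 -m crank '[[0,0.005,0,0,0.3],[0,0.01,0,0,0.3],[0,0.03,0,0,0.3],[0,0.06,0,0,0.3],[0.001,0.1,0,0,0.3],[0.001,0.15,0.02,0,0.3],[0.001,0.15,0.08,0,0.3],[0.001,0.15,0.1,0,0.3]]'; python3 -m crank '[[0,0.15,0.1,0,0.3],[0,0.15,0.1,0,0.3],[0,0.15,0.05,0,0.3],[0,0.15,0,0,0.3],[0,0.1,0,0,0.3],[0,0.05,0,0,0.3],[0,0,0,0,0.3],[0,0,0,0,0.3]]'; python3 far.py i -0.09 0.005 0.491; python3 -c "
import cv2
f=cv2.imread('pics/t_i.png'); cv2.imwrite('pics/i.png',cv2.resize(f[150:320,190:500],None,fx=2.5,fy=2.5,interpolation=cv2.INTER_CUBIC))"
```

```text
clock: 12.45
tcp_pos: [0.4909, 0.1618, 0.192]
orientation: [-2.234, -2.209, 0.005]
contact_force: [0.7, -1.1, 1.0]
grip_width: 0.0552
gripper_force: 0.0
clock: 13.12
tcp_pos: [0.4922, 0.3091, 0.2419]
orientation: [2.233, 2.208, -0.003]
contact_force: [0.5, 0.1, -0.3]
grip_width: 0.0555
gripper_force: 0.0
far slope 0.0107 x at mid 0.5335 n40 e0.0008
near slope -0.0150 x at mid 0.4489 n39 e0.0006
```

View pics/i.png

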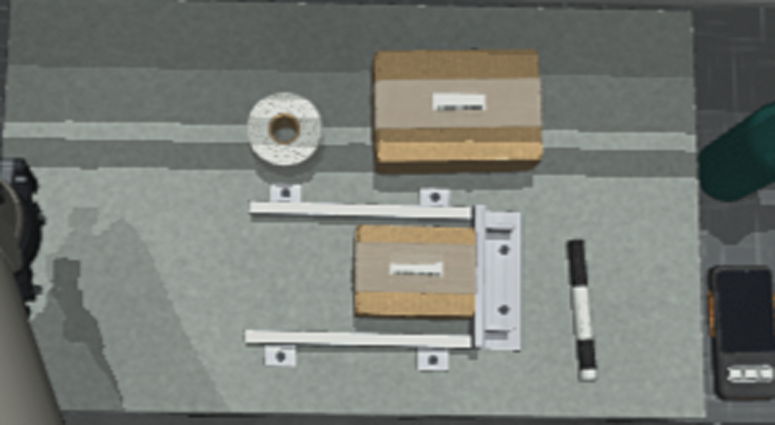

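The carton (355–476, 225–316 in the crop) rests against the stop, central between the rails. The bystanders have not moved and the hand is clear at the left.

```bash
python3 -c "
from bench import r
print(r.hand_in())"
```

```text
the job is handed in; nothing more can be done
None
```

The carton is down the lane with its leading end against the stop, centred between the rails; the hand is clear, nothing else looks moved, and the job was handed in at about 13 s (no verdict returned).

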